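# Hold the right resin test block in the inspection light

### The arm

A 6-joint arm with a two-finger parallel gripper is mounted at the origin on the work surface. World frame = base frame: x ahead of the robot, y to its left, z up, the work surface at z = 0. Lengths are in m, angles in rad, forces in N, time in s.
With the tool pointing down it reaches from about 0.35 to 0.925 m from the base axis. Payload 6.4 kg.
Tool frame: the origin (TCP) lies at the very end of the fingers, on their centre line; the grasp point (between the pads) lies 19 mm behind it; y points along the fingers, z is the direction in which the jaws open and shut, and the axes are right-handed (so a half turn about y gives the same grasp; the last joint's range is limited). The gripper opens to 85 mm and grips with 20 to 120 N. Pads are 22 mm wide; open, the fingers measure 114 mm over their backs; the gripper's body (76 mm by 85 mm) begins 54 mm behind the grasp point. The pads swing forward as they close: fully open they stand 13 mm farther back than shut.
Start: joints at [-1.487, 0.245, 1.558, -0, 1.339, -0.174], TCP at [0.166, -0.629, 0.231] pointing down, gripper open.
Joint ranges: [-3.13, 3.13], [-1.02, 2.26], [0.13, 2.54], [-0.95, 4.09], [0.21, 2.88], [-2.74, 2.74]. Speed limits (rad/s): [2.57, 2.57, 3.14, 3.14, 3.14, 3.14].

### API

Orientations are given as [roll, pitch, yaw] about the fixed x, y, z axes, in that order (R = Rz(yaw) Ry(pitch) Rx(roll)).
In Python, from bench import manip, get_image, sign_off gives the robot as it stands.
- The arm moves only by the tool play_rows, never from a script. Its argument "motion" is a list of rows, each a list of 7 numbers: the shift along the tool's x, y, z as a fraction of full scale, then the turn, a rotation vector about the tool's x, y, z as a fraction of full scale, then the opening, from 0 (shut) to 1 (fully open). A call has 1 to 20 rows; each row shifts and turns the commanded pose from where the row before left it, along the tool's axes as they then stand; what a row does not reach is not made up. Full scale, the value 1, is 750 mm for a shift and pi rad for a turn. A row lasts 1/10 s, in which the tool goes at most 50 mm and 8.59 degrees, less where a joint would pass 70% of its speed; a pose out of reach is approached as far as the arm can. A call with a number of a shift or a turn outside -1 to 1 is refused whole. A call with a gripper value outside its range is refused whole. The fingers move at their own pace and stop on an object; "squeeze" is the grip in N (left out, the last holds). Time passes only in rows, so rows that do not move let the fingers close. It gives the time, the measured TCP pose, the force and the opening at its end, in the units of the state.
- manip.get_obs(): the state, without advancing time (a new reading comes with each control period).
- get_image(name): name is "side" or "top" or "wrist"; returns a dict with "img" (384x512x3 uint8, blue, green, red), "fovy" (degrees; the focal length in pixels is half the picture's height over the tangent of half this angle, whatever the lens; pixels are square), "cx", "cy" (the principal point, pixels), "k1" (the pictures are not rectified: a ray, as slopes to the right and down, at radius r is drawn at 1 + k1 r^2 times it, then the intrinsics apply), "cam_to_world" (4x4, takes a point from camera to world coordinates). Camera axes: x right, y up, looking along -z (the intrinsics and any distortion apply to the point x, -y, -z); pixel columns grow to the right and rows downward; lengths in m; the calibration is good to about 2 mm. A picture is of the moment at which its call begins. There is no depth.
- sign_off(): hands the job in, once; it reports no verdict.
The state is a dict: "time": time; "joint_positions": joint angles; "joint_vel": joint speeds; "joint_efforts": joint torques, N m; "tool_pos": TCP position; "tool_rot": TCP orientation; "contact_force": force on the tool from outside, world axes, zero at the start; "ft_torque": the same for the moment, N m; "finger_gap": finger opening in m.
Only numpy, scipy, OpenCV 4.12 (cv2) and the standard library are available. Lean on these libraries where they do the work, as an engineer would, in place of code of your own. Each camera call takes 0.05 s, during which the arm holds its last target. There are 200 camera calls.

### The job

The colour chip lying in the white ring on the lamp stand shows which resin is to be checked: pick up the test block of that colour by its two frosted faces only, without touching its polished faces, and leave the other blocks and everything else on the bench where they are. Hold the block upright and still in the beam between lamp and screen, turned so that the light goes in through the middle of one polished face and straight out through the other. Finish while still holding it there in the air: it is not put down or let go.

Things in the scene. Friction and masses are not known exactly. Their poses are not given: they have to be found in the camera images.
- amber_block: loose upright test block of cured amber resin, 40 x 32 x 72 mm (x, y, z), about 0.1 kg, standing on the drying board with its top 82 mm above the bench. Origin: centre of its underside, z up. Its two faces towards +x and -x (40 mm apart) are deep-coloured and polished: not to be touched. Its two faces towards +y and -y (32 mm apart, 40 mm wide) are frosted, pale and whitish: grip these
- green_block: loose upright test block of cured green resin, 40 x 32 x 72 mm (x, y, z), about 0.1 kg, standing on the drying board with its top 82 mm above the bench. Origin: centre of its underside, z up. Its two faces towards +x and -x (40 mm apart) are deep-coloured and polished: not to be touched. Its two faces towards +y and -y (32 mm apart, 40 mm wide) are frosted, pale and whitish: grip these
- blue_block: loose upright test block of cured blue resin, 40 x 32 x 72 mm (x, y, z), about 0.1 kg, standing on the drying board with its top 82 mm above the bench. Origin: centre of its underside, z up. Its two faces towards +x and -x (40 mm apart) are deep-coloured and polished: not to be touched. Its two faces towards +y and -y (32 mm apart, 40 mm wide) are frosted, pale and whitish: grip these
- amber_polish: the pair of polished faces (each 26 x 69 mm) of the amber block, fixed to it; origin: the middle of the block, 36 mm above its underside; axes as the block's
- green_polish: the pair of polished faces (each 26 x 69 mm) of the green block, fixed to it; origin: the middle of the block, 36 mm above its underside; axes as the block's
- blue_polish: the pair of polished faces (each 26 x 69 mm) of the blue block, fixed to it; origin: the middle of the block, 36 mm above its underside; axes as the block's
- amber_chip: round amber resin colour chip, 28 mm across, 4 mm thick, fixed on the foot plate of the lamp stand; one of the three chips lies in the white ring, the other two lie 120 to 200 mm from it on a black mat; origin: centre of its underside
- green_chip: round green resin colour chip, 28 mm across, 4 mm thick, fixed on the foot plate of the lamp stand; one of the three chips lies in the white ring, the other two lie 120 to 200 mm from it on a black mat; origin: centre of its underside
- blue_chip: round blue resin colour chip, 28 mm across, 4 mm thick, fixed on the foot plate of the lamp stand; one of the three chips lies in the white ring, the other two lie 120 to 200 mm from it on a black mat; origin: centre of its underside
- ring (a point): middle of the white ring (42 mm across) on the foot plate near the lamp: the chip lying here names the resin to be checked
- stand: fixed stand: grey foot plate (x -210 to 120, y -120 to 70 mm, 12 mm thick), black lamp (62 mm across, top 141 mm above the bench) at its -x end, white screen (130 mm wide, top 147 mm) at its +x end, free space between them. A pale yellow beam runs level along x from lens to screen. Origin: on the bench below the beam's midpoint; z up
- beam (a point): midpoint of the beam, 110 mm above the bench; axes as the stand's. The beam is 10 mm thick; lens and screen are each about 92 mm away along x
- board: fixed wooden drying board, 150 x 330 mm, top 10 mm above the bench, on which the three blocks stand in a row along its y, about 105 mm apart; origin: centre of its underside
- glue: bystander: loose yellow glue bottle, 54 mm across, 150 mm tall; origin: centre of its underside
- brush: bystander: loose brush lying on the bench; origin on its underside
- wrench: bystander: loose 150 mm steel wrench lying near the robot; origin on its underside
- offcut: bystander: loose curved wooden offcut, about 150 mm long, 12 mm thick; origin on its underside
Mind the look-alikes: they are no part of the job. Of the things that look like the blue_block, the largest one is meant.

How it is judged:
On the way:
1. the block of the chip's colour is gripped and lifted clear of the drying board (((horizontal distance between amber_chip and ring below 0.02 m and height (world z) of amber_block above 0.03 m and contact force between the fingers and amber_block above 1 N and contact force between amber_block and board below 0.1 N) or (horizontal distance between green_chip and ring below 0.02 m and height (world z) of green_block above 0.03 m and contact force between the fingers and green_block above 1 N and contact force between green_block and board below 0.1 N) or (horizontal distance between blue_chip and ring below 0.02 m and height (world z) of blue_block above 0.03 m and contact force between the fingers and blue_block above 1 N and contact force between blue_block and board below 0.1 N))), for 0.2 s.
At the end, for the whole second after the job is handed in: Block of the ringed chip's colour held by the fingers alone, still, upright (0.14 rad), square to the beam (0.18 rad), its middle within 8 mm sideways, 13 mm in height, 60 mm along the beam from its midpoint. Other blocks upright, within 20 mm of their start, bystanders within 30 mm (((horizontal distance between amber_chip and ring below 0.02 m and x of amber_polish in the frame of beam between -0.06 and 0.06 m and y of amber_polish in the frame of beam between -0.008 and 0.008 m and z of amber_polish in the frame of beam between -0.013 and 0.013 m and angle between the x axis of amber_block and the x axis of stand, either way round below 0.18 rad and angle between amber_block's own z axis and vertical below 0.14 rad and contact force between the fingers and amber_block above 1 N and contact force between amber_block and stand below 0.2 N and linear speed of amber_block below 0.02 m/s and contact force between amber_polish and the fingers below 1 N and distance of each of green_block, blue_block from where it was at the start of the episode below 0.02 m and angle between each of green_block, blue_block's own z axis and vertical below 0.2 rad) or (horizontal distance between green_chip and ring below 0.02 m and x of green_polish in the frame of beam between -0.06 and 0.06 m and y of green_polish in the frame of beam between -0.008 and 0.008 m and z of green_polish in the frame of beam between -0.013 and 0.013 m and angle between the x axis of green_block and the x axis of stand, either way round below 0.18 rad and angle between green_block's own z axis and vertical below 0.14 rad and contact force between the fingers and green_block above 1 N and contact force between green_block and stand below 0.2 N and linear speed of green_block below 0.02 m/s and contact force between green_polish and the fingers below 1 N and distance of each of amber_block, blue_block from where it was at the start of the episode below 0.02 m and angle between each of amber_block, blue_block's own z axis and vertical below 0.2 rad) or (horizontal distance between blue_chip and ring below 0.02 m and x of blue_polish in the frame of beam between -0.06 and 0.06 m and y of blue_polish in the frame of beam between -0.008 and 0.008 m and z of blue_polish in the frame of beam between -0.013 and 0.013 m and angle between the x axis of blue_block and the x axis of stand, either way round below 0.18 rad and angle between blue_block's own z axis and vertical below 0.14 rad and contact force between the fingers and blue_block above 1 N and contact force between blue_block and stand below 0.2 N and linear speed of blue_block below 0.02 m/s and contact force between blue_polish and the fingers below 1 N and distance of each of amber_block, green_block from where it was at the start of the episode below 0.02 m and angle between each of amber_block, green_block's own z axis and vertical below 0.2 rad)) and distance of each of glue, brush, wrench, offcut from where it was at the start of the episode below 0.03 m); the arm keeps its last pose, push and grip.
It fails at once if a polished face of any block is touched by the robot (over 1 N) (contact force between any of the fingers, the arm and amber_polish above 1 N or contact force between any of the fingers, the arm and green_polish above 1 N or contact force between any of the fingers, the arm and blue_polish above 1 N).
It fails at once if a block of another colour than the chip in the ring is moved by 20 mm or tipped by 0.2 rad ((horizontal distance between amber_chip and ring below 0.02 m and not (distance of each of green_block, blue_block from where it was at the start of the episode below 0.02 m and angle between each of green_block, blue_block's own z axis and vertical below 0.2 rad)) or (horizontal distance between green_chip and ring below 0.02 m and not (distance of each of amber_block, blue_block from where it was at the start of the episode below 0.02 m and angle between each of amber_block, blue_block's own z axis and vertical below 0.2 rad)) or (horizontal distance between blue_chip and ring below 0.02 m and not (distance of each of amber_block, green_block from where it was at the start of the episode below 0.02 m and angle between each of amber_block, green_block's own z axis and vertical below 0.2 rad))).
It fails at once if a bystander is moved by 30 mm (not (distance of each of glue, brush, wrench, offcut from where it was at the start of the episode below 0.03 m)).
It also fails if it takes over 40 s, if anything falls off the work surface, if the arm or the gripper's body presses on something with over 40 N, if the wrist force passes 120 N, or if a joint passes its speed limit or range.

## Working session

There is one attempt and no reset: what is moved stays moved. The work goes in short steps, Python scripts to look and compute and a tool call to move; the robot and the scene stay as the last step left them, time stands still between calls to the robot, and variables do not carry over. Pictures are saved under pics/ and viewed, about 8 in all and at most 12, crops included, and the job is handed in when it is done.

Besides the shell and the picture viewer there is one more tool, called after "Request:" as name(argument=value, ...) on one line, values as JSON. play_rows: Moves the arm, as the interface text tells. Shift numbers are shares of 750 mm and turn numbers shares of pi rad, none past 1 either way. Its arguments: {"type":"object","properties":{"motion":{"type":"array"},"squeeze":{"type":"number"}},"required":["motion"]}

```bash
mkdir -p pics; cat > h.py <<'E'
import numpy as np, cv2
from bench import manip, get_image, sign_off
def grab(n,f):
    d=get_image(n); cv2.imwrite(f'pics/{f}.png',d['img']); np.save(f'pics/{f}.npy',d,allow_pickle=True); return d
def load(f): return np.load(f'pics/{f}.npy',allow_pickle=True).item()
def K(d):
    f=192/np.tan(np.radians(d['fovy'])/2); return f
def ray(d,u,v):
    f=K(d); p=np.array([(u-d['cx'])/f,(v-d['cy'])/f]); q=p.copy()
    for _ in range(30): q=p/(1+d['k1']*(q@q))
    M=np.array(d['cam_to_world']); return M[:3,3],M[:3,:3]@np.array([q[0],-q[1],-1])
def onz(d,u,v,z):
    o,r=ray(d,u,v); return o+r*(z-o[2])/r[2]
def proj(d,P):
    M=np.array(d['cam_to_world']); c=M[:3,:3].T@(np.array(P)-M[:3,3]); q=np.array([c[0],-c[1]])/-c[2]
    return K(d)*q*(1+d['k1']*(q@q))+[d['cx'],d['cy']]
E
python3 - <<'E'
from h import *
a=grab('top','top0');b=grab('side','side0')
for d in(a,b): print(d['fovy'],d['k1'],np.round(d['cam_to_world'],3).tolist())
o=manip.get_obs();print(o)
E
```

```text
48.54684501338936 -0.02303171088412864 [[-0.011, 0.995, -0.096, 0.442], [-1.0, -0.011, 0.002, 0.013], [0.001, 0.096, 0.995, 1.187], [0.0, 0.0, 0.0, 1.0]]
54.64014285609806 0.03462078599042743 [[-0.847, 0.282, -0.45, 0.148], [-0.532, -0.445, 0.721, 0.628], [0.003, 0.85, 0.526, 0.569], [0.0, 0.0, 0.0, 1.0]]
{'time': 0.1, 'joint_positions': array([-1.48708025e+00,  2.45741448e-01,  1.55889936e+00,  9.47701866e-06,
        1.33865592e+00, -1.74135211e-01]), 'joint_vel': array([ 8.30730217e-04, -2.03116779e-03, -3.83910868e-03, -9.68555226e-05,
       -9.56094009e-04,  9.48963344e-04]), 'joint_efforts': array([-3.83613324e-04, -4.30672932e+01, -3.27128077e+01, -1.26799860e-04,
        2.85950613e-03, -8.55009716e-06]), 'tool_pos': array([ 0.16569638, -0.62801708,  0.23028838]), 'tool_rot': array([-1.57247303e+00,  3.04321398e-04, -2.88374380e+00]), 'contact_force': array([ 0.44499559, -0.05951628,  0.13089586]), 'ft_torque': array([-0.01657395, -0.01659317,  0.03488761]), 'finger_gap': 0.08534982643784411}
```

View pics/top0.png

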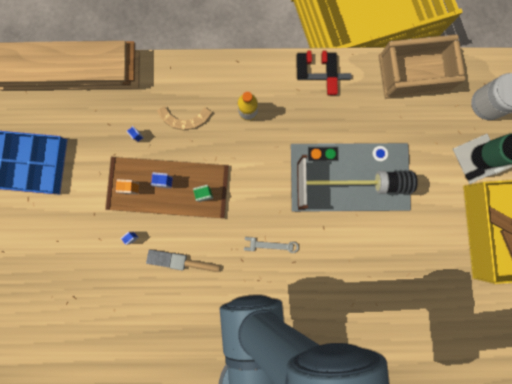

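View pics/side0.png

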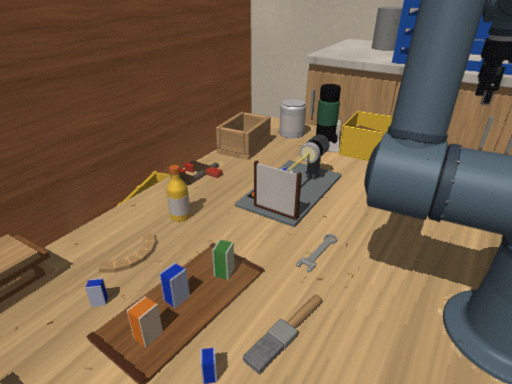

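The ringed chip at (380,154) in the top view is blue. The blue block is the middle one on the board, at (161,180), and two smaller blue look-alikes lie off the board. I'll zoom in to measure.

```bash
python3 - <<'E'
from h import *
a=load('top0');b=load('side0')
A=cv2.resize(a['img'][145:225,100:235],None,fx=5.8,fy=5.8,interpolation=cv2.INTER_NEAREST)
B=cv2.resize(b['img'][230:360,85:275],None,fx=4.2,fy=4.2,interpolation=cv2.INTER_CUBIC)[:546]
C=cv2.resize(a['img'][135:220,285:425],None,fx=5.7,fy=5.7,interpolation=cv2.INTER_NEAREST)
cv2.imwrite('pics/c1.png',A);cv2.imwrite('pics/c2.png',B);cv2.imwrite('pics/c3.png',C)
E
```

```text
(no output)
```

View pics/c1.png

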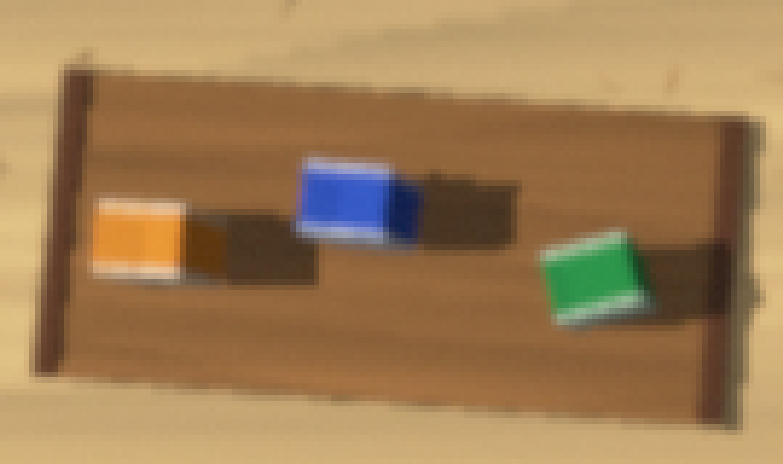

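View pics/c2.png

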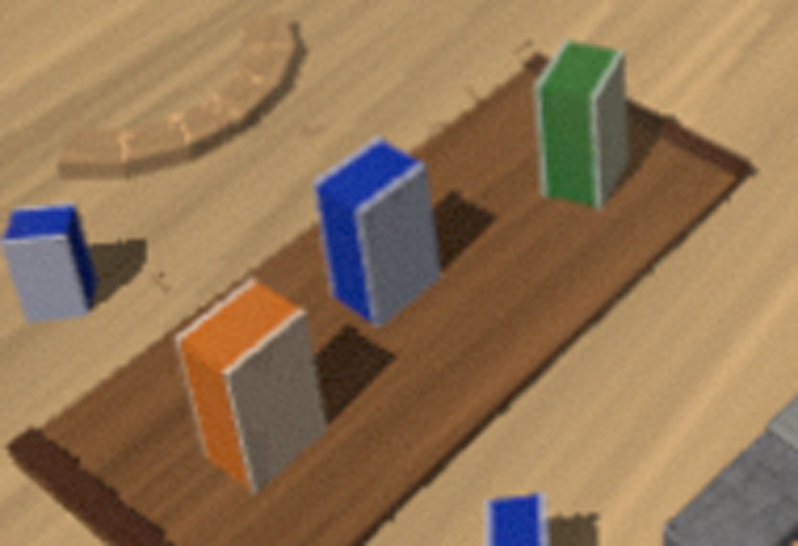

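View pics/c3.png

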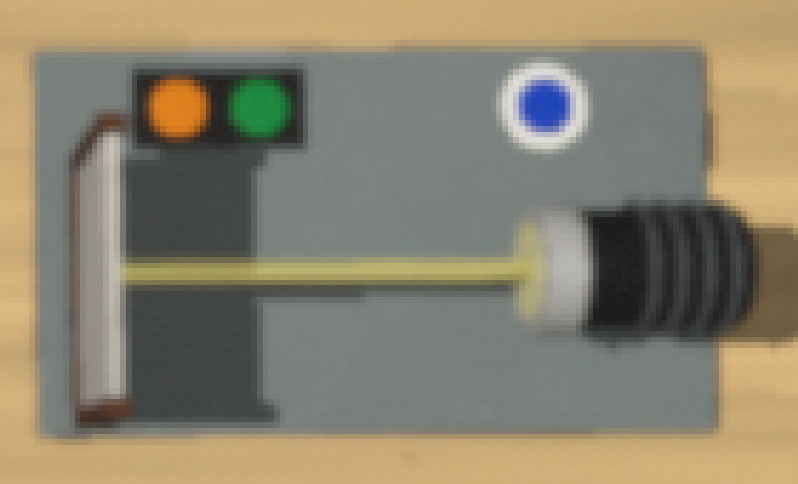

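Blue block: the white frosted edges are at the image top and bottom, so those faces point along world ±x. The top-face corners in the crop are about (302,160), (390,165), (386,243) and (297,237). The beam runs along image columns (world y), at crop row ~271. Next I'll compute world positions.

```bash
cat > m.py <<'E'
from h import *
a=load('top0');b=load('side0')
c=[(302,160),(390,165),(386,243),(297,237)]
# refine: top face mask (bright blue or whitish against brown)
img=cv2.resize(a['img'][145:225,100:235],None,fx=8,fy=8,interpolation=cv2.INTER_CUBIC)
B,G,R=[img[:,:,i].astype(int) for i in range(3)]
m=((B>G*1.0)&(B>165)).astype(np.uint8)
cs,_=cv2.findContours(m,0,1); k=max([x for x in cs if 350<cv2.boundingRect(x)[0]+0*1<500],key=cv2.contourArea)
box=cv2.boxPoints(cv2.minAreaRect(k))/8-0.4375+[100,145]
def rep(q,n):
    P=np.array([onz(*x,.082) for x in q]);print(n,np.round(P,4).tolist(),'mid',np.round(P.mean(0),4))
    for i in range(4):
        d=P[(i+1)%4]-P[i];print('  len %.4f ang %.1f'%(np.linalg.norm(d),np.degrees(np.arctan2(d[1],d[0]))))
rep([(a,*p) for p in box],'mask')
rep([(a,x/5.8+99.6,y/5.8+144.6) for x,y in c],'hand')
rep([(b,x/4.2+84.6,y/4.2+229.6) for x,y in [(380,140),(425,167),(360,210),(318,187)]],'side')
# beam
im=a['img'].astype(int);h=cv2.cvtColor(a['img'],cv2.COLOR_BGR2HSV)
pts=[]
for u in range(312,372):
    v=np.arange(174,192);w=np.clip(im[v,u,2]-im[v,u,0]-35,0,None)
    if w.sum()>0: pts.append(onz(a,u,(w*v).sum()/w.sum(),.110))
pts=np.array(pts);f=np.polyfit(pts[:,1],pts[:,0],1)
print('beam',pts[[0,-1]].round(4).tolist(),'x=%.4f+%.4f*y'%(f[1],f[0]),'res',np.std(pts[:,0]-np.polyval(f,pts[:,1])))
for u in (121,515,545): print(u,onz(a,u/5.7+284.6,271/5.7+134.6,.11).round(4))
r=onz(a,545/5.7+284.6,106/5.7+134.6,.016);print('ring',r)
fc=[(35,48),(705,48),(718,433),(40,435)]
F=np.array([onz(a,x/5.7+284.6,y/5.7+134.6,.012) for x,y in fc]);print('foot',F.round(4).tolist())
P=np.array([onz(a,*p,.0) for p in [(298,154)]])
E
python3 m.py
```

```text
mask [[0.548, 0.282, 0.082], [0.5807, 0.279, 0.082], [0.5765, 0.2424, 0.082], [0.5438, 0.2454, 0.082]] mid [0.5622 0.2622 0.082 ]
  len 0.0328 ang -5.1
  len 0.0369 ang -96.5
  len 0.0328 ang 174.7
  len 0.0368 ang 83.5
hand [[0.5802, 0.281, 0.082], [0.5775, 0.2412, 0.082], [0.5422, 0.2427, 0.082], [0.5453, 0.2828, 0.082]] mid [0.5613 0.2619 0.082 ]
  len 0.0399 ang -93.9
  len 0.0353 ang 177.6
  len 0.0402 ang 85.5
  len 0.0349 ang -3.0
side [[0.5702, 0.2443, 0.082], [0.5405, 0.2471, 0.082], [0.5464, 0.2829, 0.082], [0.5721, 0.2821, 0.082]] mid [0.5573 0.2641 0.082 ]
  len 0.0298 ang 174.7
  len 0.0363 ang 80.8
  len 0.0258 ang -1.8
  len 0.0378 ang -93.0
beam [[0.5464, -0.1339, 0.11], [0.5461, -0.2844, 0.11]] x=0.5469+0.0041*y res 0.00014941013843796792
121 [ 0.547  -0.1182  0.11  ]
515 [ 0.5451 -0.2945  0.11  ]
545 [ 0.545  -0.3079  0.11  ]
ring [ 0.63503576 -0.3391124   0.016     ]
foot [[0.667, -0.0903, 0.012], [0.6638, -0.4207, 0.012], [0.4745, -0.4184, 0.012], [0.4773, -0.0892, 0.012]]
```

The numbers agree with the given sizes. The block's top centre is at about (0.560, 0.263), its long axis is at 85.5° and its edges measure 0.040 and 0.035. From the foot plate, the beam midpoint is (0.546, −0.210), running along world y. Next: move above the block.

Request:
play_rows(motion=[[-0.02, 0, -0.025, 0, 0, 0, 1], [-0.04, 0, -0.05, 0, 0, 0, 1], [-0.04, 0, -0.05, 0, 0, 0, 1], [-0.04, 0, -0.05, 0, 0, 0, 1], [-0.04, 0, -0.05, 0, 0, 0, 1], [-0.04, 0, -0.05, 0, 0, 0, 1], [-0.04, 0, -0.05, 0, 0, 0, 1], [-0.04, 0, -0.05, 0, 0, 0, 1], [-0.04, 0, -0.05, 0, 0, 0, 1], [-0.04, 0, -0.05, 0, 0, 0, 1], [-0.04, 0, -0.05, 0, 0, 0, 1], [-0.04, 0, -0.05, 0, 0, 0, 1], [-0.04, 0, -0.05, 0, 0, 0, 1], [-0.04, 0, -0.05, 0, 0, 0, 1], [-0.04, 0, -0.05, 0, 0, 0, 1], [-0.04, 0, -0.05, 0, 0, 0, 1], [-0.04, 0, -0.05, 0, 0, 0, 1], [-0.04, 0, -0.05, 0, 0, 0, 1], [-0.02, 0, -0.03, 0, 0, 0, 1], [0, 0, 0, 0, 0, 0, 1]])

```text
time: 2.1
tool_pos: [0.5149, 0.1682, 0.2306]
tool_rot: [-1.571, -0.001, -2.88]
contact_force: [0.2, -0.7, -0.3]
finger_gap: 0.0856
```

Request:
play_rows(motion=[[0, 0, 0, 0, -0.039, 0, 1], [0, 0, 0, 0, -0.039, 0, 1], [0, 0, 0, 0, -0.039, 0, 1], [0, 0, 0, 0, -0.039, 0, 1], [0, 0, 0, 0, -0.039, 0, 1], [0, 0, 0, 0, -0.039, 0, 1], [0, 0, 0, 0, -0.039, 0, 1], [0, 0, 0, 0, -0.039, 0, 1], [0, 0, 0, 0, -0.039, 0, 1], [0, 0, 0, 0, -0.039, 0, 1], [0, 0, 0, 0, 0, 0, 1], [0, 0, 0, 0, 0, 0, 1]])

```text
time: 3.3
tool_pos: [0.5146, 0.1649, 0.2311]
tool_rot: [-1.571, -0.0, -1.662]
contact_force: [-0.7, -0.3, 0.1]
finger_gap: 0.0854
```

Request:
play_rows(motion=[[-0.034, 0, 0.012, 0, -0.004, 0, 1], [-0.034, 0, 0.012, 0, 0, 0, 1], [-0.034, 0, 0.012, 0, 0, 0, 1], [-0.034, 0, 0.012, 0, 0, 0, 1], [0, 0, 0, 0, 0, 0, 1], [0, 0, 0, 0, 0, 0, 1], [0, 0, 0, 0, 0, 0, 1]])

```text
time: 4.0
tool_pos: [0.5584, 0.2636, 0.2311]
tool_rot: [-1.571, -0.0, -1.647]
contact_force: [-0.5, 0.3, -0.4]
finger_gap: 0.0856
```

```bash
python3 - <<'E'
from h import *
d=grab('wrist','w1');print(d['fovy'],d['k1'],np.round(d['cam_to_world'],3).tolist());o=manip.get_obs();print(o['tool_pos'],o['tool_rot'],o['joint_positions'])
E
```

```text
71.74719548160554 -0.02194542047035274 [[0.997, 0.073, 0.024, 0.563], [-0.077, 0.947, 0.311, 0.342], [-0.001, -0.312, 0.95, 0.374], [0.0, 0.0, 0.0, 1.0]]
[0.5584774  0.2634806  0.23125747] [-1.57103490e+00 -2.86779585e-04 -1.64747572e+00] [ 2.57530571e-01  1.70722151e-01  1.64423532e+00 -1.98528424e-04
  1.32695462e+00  3.34257960e-01]
```

View pics/w1.png

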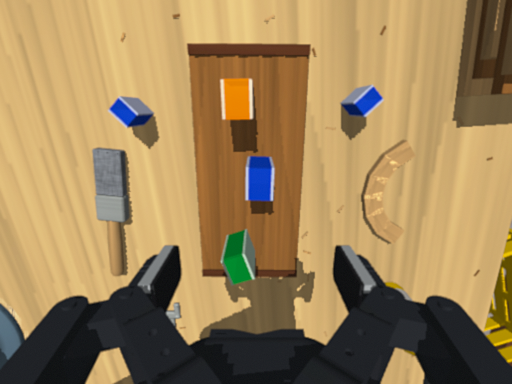

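In the wrist view the blue block's top is at about (260,179), its white frosted edges left and right, facing the two fingers. I'll measure it in this view.

```bash
python3 - <<'E'
from h import *
d=load('w1')
img=cv2.resize(d['img'][140:215,230:290],None,fx=8,fy=8,interpolation=cv2.INTER_CUBIC)
cv2.imwrite('pics/c4.png',img)
B,G,R=[img[:,:,i].astype(int) for i in range(3)]
for t in (110,150,170):
    m=((B>G)&(B>t)).astype(np.uint8)
    cs,_=cv2.findContours(m,0,1);k=max(cs,key=cv2.contourArea)
    q=cv2.boxPoints(cv2.minAreaRect(k))/8-.4375+[230,140]
    P=np.array([onz(d,*p,.082) for p in q]);print(t,q.round(1).tolist(),P.round(4).tolist(),P.mean(0).round(4))
print(proj(d,[.56,.263,.082]),proj(d,manip.get_obs()['tool_pos']))
E
```

```text
110 [[244.6, 200.2], [245.5, 155.6], [274.4, 156.2], [273.5, 200.8]] [[0.5416, 0.2418, 0.082], [0.5472, 0.2937, 0.082], [0.579, 0.2906, 0.082], [0.5751, 0.2385, 0.082]] [0.5607 0.2661 0.082 ]
150 [[244.6, 199.8], [245.5, 156.3], [274.3, 156.9], [273.4, 200.4]] [[0.5416, 0.2424, 0.082], [0.5472, 0.2929, 0.082], [0.5789, 0.2898, 0.082], [0.575, 0.2391, 0.082]] [0.5607 0.266  0.082 ]
170 [[245.0, 199.7], [245.6, 156.8], [274.0, 157.2], [273.4, 200.1]] [[0.5421, 0.2424, 0.082], [0.5473, 0.2923, 0.082], [0.5786, 0.2894, 0.082], [0.575, 0.2394, 0.082]] [0.5607 0.2659 0.082 ]
[259.0427315  181.51320399] [258.46066227 245.58275199]
```

View pics/c4.png

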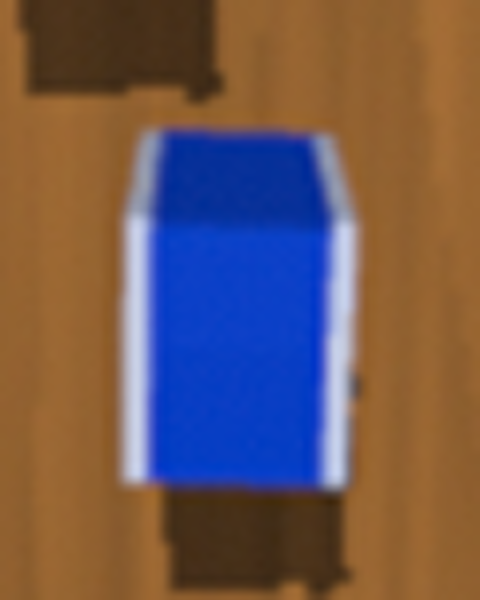

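```bash
python3 - <<'E'
from h import *
d=load('w1')
P=np.array([onz(d,x/8-.44+230,y/8-.44+140,.082) for x,y in [(124,213),(356,214),(349,488),(121,484)]])
print(P.round(4).tolist(),P.mean(0))
for i in range(4):
    e=P[(i+1)%4]-P[i];print(np.linalg.norm(e),np.degrees(np.arctan2(e[1],e[0])))
E
```

```text
[[0.5457, 0.2819, 0.082], [0.578, 0.2793, 0.082], [0.5747, 0.2388, 0.082], [0.5417, 0.242, 0.082]] [0.56004509 0.26049182 0.082     ]
0.03242438148069922 -4.63047402295076
0.0405573689337422 -94.66544714909455
0.03321252406684021 174.5570029789585
0.040094557502908905 84.21257417134305
```

Request:
play_rows(motion=[[0.0025, 0.03, 0.002, 0, 0.003, 0, 1], [0, 0.04, 0, 0, 0, 0, 1], [0, 0.04, 0, 0, 0, 0, 1], [0, 0.04, 0, 0, 0, 0, 1], [0, 0.04, 0, 0, 0, 0, 1], [0, 0.03, 0, 0, 0, 0, 1], [0, 0.02, 0, 0, 0, 0, 1], [0, 0.02, 0, 0, 0, 0, 1], [0, 0, 0, 0, 0, 0, 1], [0, 0, 0, 0, 0, 0, 1]], squeeze=40)

```text
time: 5.05
tool_pos: [0.5606, 0.2624, 0.0369]
tool_rot: [-1.57, 0.0, -1.656]
contact_force: [0.4, -0.2, -0.3]
finger_gap: 0.0851
```

Request:
play_rows(motion=[[0, 0, 0, 0, 0, 0, 0.6], [0, 0, 0, 0, 0, 0, 0.5], [0, 0, 0, 0, 0, 0, 0.4], [0, 0, 0, 0, 0, 0, 0.3], [0, 0, 0, 0, 0, 0, 0.2], [0, 0, 0, 0, 0, 0, 0.1], [0, 0, 0, 0, 0, 0, 0], [0, 0, 0, 0, 0, 0, 0], [0, 0, 0, 0, 0, 0, 0], [0, 0, 0, 0, 0, 0, 0]], squeeze=40)

```text
time: 6.05
tool_pos: [0.5605, 0.2625, 0.0369]
tool_rot: [-1.57, 0.0, -1.655]
contact_force: [-0.5, 0.1, 5.4]
finger_gap: 0.0318
```

Request:
play_rows(motion=[[0, -0.01, 0, 0, 0, 0, 0], [0, -0.02, 0, 0, 0, 0, 0], [0, -0.03, 0, 0, 0, 0, 0], [0, -0.04, 0, 0, 0, 0, 0], [0, -0.04, 0, 0, 0, 0, 0], [0, -0.04, 0, 0, 0, 0, 0], [0, -0.03, 0, 0, 0, 0, 0], [0, -0.02, 0, 0, 0, 0, 0], [0, -0.01, 0, 0, 0, 0, 0], [0, 0, 0, 0, 0, 0, 0], [0, 0, 0, 0, 0, 0, 0]])

```text
time: 7.15
tool_pos: [0.5594, 0.2622, 0.2149]
tool_rot: [-1.573, -0.001, -1.655]
contact_force: [0.1, 0.1, -0.8]
finger_gap: 0.0312
```

```bash
python3 - <<'E'
from h import *
d=grab('wrist','w2');b=grab('side','s2');o=manip.get_obs();print(o['tool_pos'],o['tool_rot'],o['finger_gap'])
W=d['img'];S=b['img']
cv2.imwrite('pics/v2.png',np.hstack([W[100:384,60:452],cv2.resize(S[120:332,80:380],None,fx=1.34,fy=1.34)[:284]]))
E
```

```text
[0.55922998 0.26211356 0.21451615] [-1.57363401e+00 -1.00357073e-03 -1.65543742e+00] 0.03152556709803409
```

View pics/v2.png

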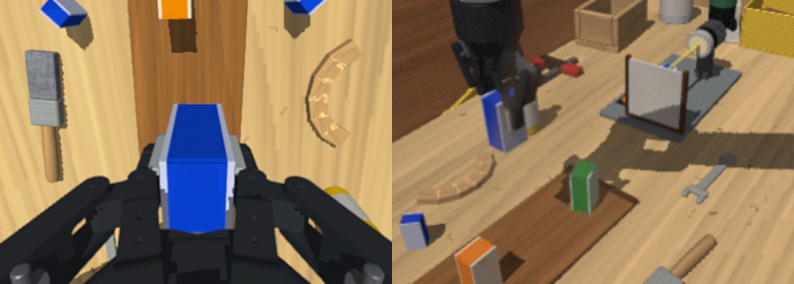

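The block is held squarely, with a pad on each frosted face and the polished face free. It is lifted clear of the board. Now I'll rotate and carry it over to the beam.

Request:
play_rows(motion=[[0, 0, 0, 0, -0.0125, 0, 0], [0, 0, 0, 0, -0.013, 0, 0], [0.02, 0, 0, 0, 0, 0, 0], [0.04, 0, -0.001, 0, 0, 0, 0], [0.04, 0, -0.001, 0, 0, 0, 0], [0.05, 0, -0.001, 0, 0, 0, 0], [0.05, 0, -0.001, 0, 0, 0, 0], [0.05, 0, -0.001, 0, 0, 0, 0], [0.05, 0, -0.002, 0, 0, 0, 0], [0.05, 0, -0.002, 0, 0, 0, 0], [0.05, 0, -0.002, 0, 0, 0, 0], [0.05, 0, -0.001, 0, 0, 0, 0], [0.05, 0, -0.001, 0, 0, 0, 0], [0.05, 0, -0.001, 0, 0, 0, 0], [0.04, 0, -0.001, 0, 0, 0, 0], [0.02, 0, 0, 0, 0, 0, 0], [0.01, 0, 0, 0, 0, 0, 0], [0, 0, 0, 0, 0, 0, 0], [0, 0, 0, 0, 0, 0, 0]])

```text
time: 9.15
tool_pos: [0.5466, -0.2016, 0.216]
tool_rot: [-1.571, 0.001, -1.575]
contact_force: [0.5, 0.8, -0.1]
finger_gap: 0.0315
```

Request:
play_rows(motion=[[0.009, 0.01, 0, 0, 0, 0, 0], [0, 0.02, 0, 0, 0, 0, 0], [0, 0.03, 0, 0, 0, 0, 0], [0, 0.03, 0, 0, 0, 0, 0], [0, 0.025, 0, 0, 0, 0, 0], [0, 0.02, 0, 0, 0, 0, 0], [0, 0.012, 0, 0, 0, 0, 0], [0, 0.006, 0, 0, 0, 0, 0], [0, 0, 0, 0, 0, 0, 0], [0, 0, 0, 0, 0, 0, 0], [0, 0, 0, 0, 0, 0, 0]])

```text
time: 10.25
tool_pos: [0.5473, -0.2097, 0.1026]
tool_rot: [-1.569, -0.001, -1.575]
contact_force: [1.2, -0.5, -0.6]
finger_gap: 0.0317
```

```bash
python3 - <<'E'
from h import *
t=grab('top','t3');w=grab('wrist','w3');b=grab('side','s3');o=manip.get_obs();print(o['tool_pos'],o['tool_rot'],o['finger_gap'],o['contact_force'])
T=cv2.resize(t['img'][125:225,270:430],(400,250),interpolation=cv2.INTER_CUBIC)
S=cv2.resize(b['img'][100:240,220:360],(300,300),interpolation=cv2.INTER_CUBIC)
W=cv2.resize(w['img'][130:340,156:356],(400,420),interpolation=cv2.INTER_CUBIC)
c=np.zeros((560,800,3),np.uint8);c[:250,:400]=T;c[250:550,:300]=S;c[:420,400:]=W
cv2.imwrite('pics/v3.png',c)
E
```

```text
[ 0.5470094  -0.209554    0.10219183] [-1.56979482e+00 -5.72784882e-04 -1.57534974e+00] 0.03158571634073556 [ 0.10147442 -0.10016013 -1.95219491]
```

View pics/v3.png

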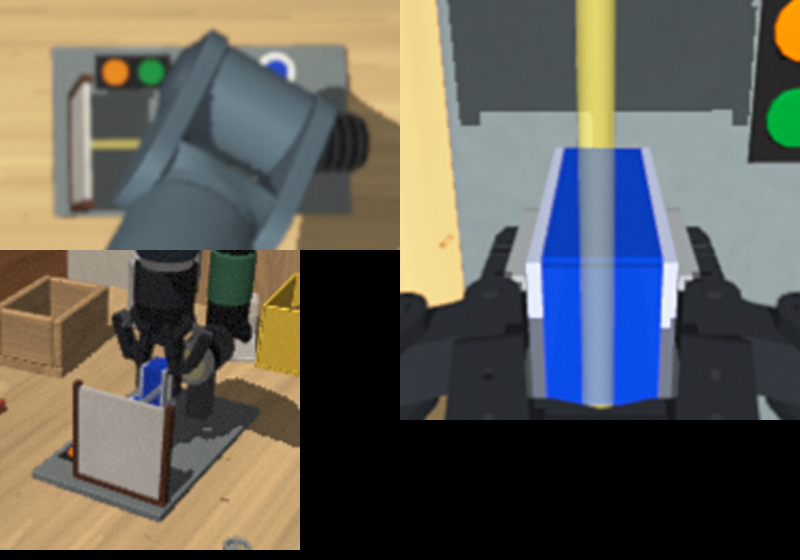

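```bash
python3 - <<'E'
from h import *
d=load('w3')
g=lambda X,Y,z: onz(d,156+(X-400)/2-.25,130+Y/2-.25,z).round(4)
for z in(.140,.147,.154): print('top',z,g(526,262,z),g(678,262,z),g(528,399,z),g(674,399,z))
for z in(.068,.075,.082): print('bot',z,g(558,149,z),g(646,149,z))
for X1,Y in((577,5),(579,100)): print('beam',g(X1,Y,.11),g(X1+37,Y,.11))
b=load('s3'); print('side expected block top corners',[proj(b,[.547+x,-.21+y,.147]).round(1).tolist() for x,y in((-.016,.02),(.016,.02),(.016,-.02),(-.016,-.02))])
print('bm',proj(d,[.546,-.21,.11]))
cv2.imwrite('pics/v4.png',cv2.resize(b['img'][130:190,265:330],None,fx=8,fy=8,interpolation=cv2.INTER_CUBIC))
E
```

```text
top 0.14 [ 0.5289 -0.1968  0.14  ] [ 0.5635 -0.197   0.14  ] [ 0.5273 -0.2366  0.14  ] [ 0.5642 -0.2368  0.14  ]
top 0.147 [ 0.53   -0.1924  0.147 ] [ 0.5624 -0.1926  0.147 ] [ 0.5286 -0.2296  0.147 ] [ 0.563  -0.2298  0.147 ]
top 0.154 [ 0.5312 -0.1881  0.154 ] [ 0.5612 -0.1882  0.154 ] [ 0.5298 -0.2225  0.154 ] [ 0.5618 -0.2227  0.154 ]
bot 0.068 [ 0.5307 -0.1957  0.068 ] [ 0.562  -0.1959  0.068 ]
bot 0.075 [ 0.5313 -0.1932  0.075 ] [ 0.5614 -0.1933  0.075 ]
bot 0.082 [ 0.5319 -0.1906  0.082 ] [ 0.5607 -0.1907  0.082 ]
beam [ 0.5402 -0.1422  0.11  ] [ 0.5495 -0.1422  0.11  ]
beam [ 0.5403 -0.1667  0.11  ] [ 0.5501 -0.1667  0.11  ]
side expected block top corners [[296.3, 156.1], [285.6, 153.4], [292.5, 148.2], [303.0, 150.8]]
bm [256.43536349 252.26541723]
```

View pics/v4.png

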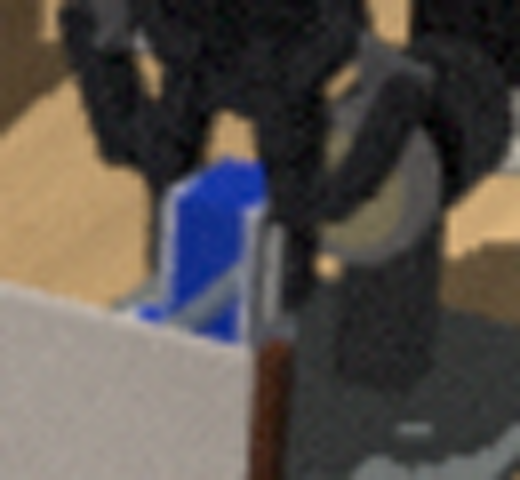

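The block top measures z≈0.147 in both views, so its middle is at about 0.111. It is 1 mm from the beam sideways and upright to within about a millimetre over its height. Last check before handing in: the other objects and stillness.

```bash
python3 - <<'E'
from h import *
for p,q,reg in (('top0','t3',{'board+amber+green':(150,222,100,235),'offcut':(100,135,155,218),'brush':(245,275,140,226),'wrench':(232,256,240,303),'glue':(88,122,232,262)}),('side0','s3',{'green':(235,285,208,240),'amber':(292,350,125,165)})):
    A,B=load(p)['img'],load(q)['img']
    for n,(r0,r1,c0,c1) in reg.items():
        m=cv2.absdiff(A,B).max(2)[r0:r1,c0:c1]>45; ys,xs=np.nonzero(m)
        print(n,m.sum(),(xs.min()+c0,xs.max()+c0,ys.min()+r0,ys.max()+r0) if len(xs) else '')
o=manip.get_obs();print(o['tool_pos'],np.abs(o['joint_vel']).max(),o['finger_gap'])
E
```

```text
board+amber+green 485 (np.int64(150), np.int64(188), np.int64(172), np.int64(187))
offcut 0 
brush 0 
wrench 57 (np.int64(296), np.int64(302), np.int64(242), np.int64(255))
glue 0 
green 0 
amber 16 (np.int64(162), np.int64(164), np.int64(292), np.int64(300))
[ 0.5470094  -0.209554    0.10219183] 0.003811200228988629 0.03158571634073556
```

```bash
python3 -c "
from h import *
sign_off()"
```

```text
the job is handed in; nothing more can be done
```

The blue block is held upright in the beam, and I've handed the job in; the hand-in gives no verdict. The chip in the ring was blue. I gripped the blue block on the board (the largest of three blue ones) by its two frosted faces at 40 N, lifted it and carried it to the beam.

**Block position at the end:**
- **Sideways:** its middle is about 1 mm from the beam's centre line.
- **Height:** its middle is at about 0.111 m, against 0.110 m for the beam.
- **Along the beam:** it is within a few millimetres of the midpoint.
- **Upright:** the top and bottom edges of one polished face differ by less than 1 mm.
- **Square:** the tool is turned to within about 0.01 rad of the stand.
- **Still:** the joints were moving at no more than 0.004 rad/s, and the fingers stood at 31.6 mm.

**Rest of the bench:** comparing pictures before and after showed no change at the green block, glue, brush or offcut. Two small differences remained:
- **Wrench:** its right-hand end differs slightly in the top view. I put this down to the arm or its shadow but did not look closer. The gripper never went near it.
- **Amber block:** a few pixels changed in the side-view crop, at the edge where the blue block used to stand.

**Measurements that disagreed:** early estimates of the block's position from the top, side and wrist cameras differed by up to about 4 mm. I used the wrist view for the grasp because its edge lengths came closest to the given sizes.

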